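# Close the filter bay of the bench dust extractor

## Robot

A 6-joint arm with a two-finger parallel gripper is mounted at the origin on the work surface. World frame = base frame: x ahead of the robot, y to its left, z up, the work surface at z = 0. Lengths are in m, angles in rad, forces in N, time in s.
With the tool pointing down it reaches from about 0.325 to 0.9 m from the base axis. Payload 6.1 kg.
Tool frame: the origin (TCP) lies at the centre of the arm's flange, where the gripper is bolted on; the fingertips stand 173 mm ahead of it and the grasp point (between the pads) lies 155 mm ahead of it; z points along the fingers, y is the line along which they close (so a half turn about z gives the same grasp; the last joint's range is limited). The gripper opens to 85 mm and grips with 20 to 120 N. Pads are 22 mm wide; open, the fingers measure 114 mm over their backs; the gripper's body (76 mm by 85 mm) begins 54 mm behind the grasp point. The pads swing forward as they close: fully open they stand 13 mm farther back than shut.
Start: joints at [-1.3, 0.22, 1.526, -0, 1.395, -0.126], TCP at [0.242, -0.576, 0.405] pointing down, gripper open.
Joint ranges: [-2.98, 2.98], [-0.91, 2.08], [0.09, 2.57], [-1.24, 4.39], [0.2, 2.65], [-2.68, 2.68]. Speed limits (rad/s): [2.57, 2.57, 3.01, 3.14, 3.14, 3.14].

## Interface

Orientations are given as a unit quaternion [x, y, z, w].
In Python, from bench import * gives the robot as it stands.
- The arm moves only by the tool arm_command, never from a script. Its argument "targets" is a list of rows, each an object of numbers: "x", "y", "z": the shift along the tool's x, y, z in cm; "wx", "wy", "wz": the turn, a rotation vector about the tool's x, y, z in rad. In form: [{"x": .., "y": .., "z": .., "wx": .., "wy": .., "wz": ..}, ...]. A call has 1 to 12 rows; each row is the pose to reach, as a shift and turn from the pose commanded when the call began, along the tool's axes at that moment; what a row does not reach only later rows make up. A row lasts 1/12 s, in which the tool goes at most 41.7 mm and 7.16 degrees, less where a joint would pass 70% of its speed; a pose out of reach is approached as far as the arm can. A call with a gripper value outside its range is refused whole. "hand" is the closure, from -1 (fully open) to 1 (shut), set as the call begins (left out, the last holds). The fingers move at their own pace and stop on an object; the grip force is fixed at half the most. Time passes only in rows, so rows that repeat a pose let the fingers close. It gives the time, the measured TCP pose, the force, the opening and the grip force at its end, in the units of the state.
- observe(): the state, without advancing time (a new reading comes with each control period).
- snapshot(name): name is "scene" or "top" or "wrist"; returns a dict with "image" (420x560x3 uint8, red, green, blue), "fovy" (degrees; the focal length in pixels is half the picture's height over the tangent of half this angle, whatever the lens; pixels are square), "cx", "cy" (the principal point, pixels), "rvec" (rotation vector, rad) and "tvec" (3), from world to camera coordinates, as OpenCV has them; the wrist camera has in their place "tool_from_camera" (4x4, takes a point from camera to tool coordinates, whose origin is the TCP and whose axes are the flange's). Camera axes: x right, y down, z forward; pixel columns grow to the right and rows downward; lengths in m; the calibration is good to about 2 mm. A picture is of the moment at which its call begins: read the wrist's pose just before it. There is no depth.
- sign_off(): hands the job in; it is judged then, once.
Trained networks look in a picture, given as the dict that the camera call returned (one of the last four; its "shot" number tells which), for a name from the list of things; names that differ only in an ending like _2 or _b are one class to them, and where a whole thing is asked for, a point or a joint stands for the part that bears it (a point fixed in the world has none). Each returns a list of dicts, best first, with "p" (0 to 1); they miss things now and then, are a little off and sometimes report something else, mostly with a low value. They report only what shows in the picture. A call takes as long as a camera call.
- recognise(picture, label): "xy" ([column, row] in pixels, amid what is visible of it).
The state is a dict: "clock": time; "qpos": joint angles; "joint_velocities": joint speeds; "joint_efforts": joint torques, N m; "position": TCP position; "ee_rot": TCP orientation; "wrist_force": force on the tool from outside, world axes, zero at the start; "moment": the same for the moment, N m; "opening": finger opening in m; "grasp_force": force on a finger pad.
Only numpy, scipy, OpenCV 4.12 (cv2) and the standard library are available. Lean on these libraries where they do the work, as an engineer would, in place of code of your own. Each camera call takes 0.05 s, during which the arm holds its last target. There are 200 camera calls.

## Task

The filter in the jeweller's bench dust extractor has been changed: set the loose metal cover gently back inside the rim of the sloped filter bay, then push in each of its two red-winged studs and turn it clockwise a quarter turn until it locks. Let go, and do not push the other things on the bench about.

Things in the scene. Friction and masses are not known exactly. Their poses are not given: they have to be found in the camera images.
- extractor: Green bench dust extractor, fixed, 306 mm wide (y), 169 mm high plus a 38 mm inlet spigot at the rear of its top. Its front is 71 mm high, then slopes up at 30 degrees, facing the robot side. Origin on the bench, 30 mm nearer the front than the bay's centre; x from front to back (-55 to +285 mm), z up. In its slope is the open bay with a white pleated filter.
- bay: Centre of the ledge in the slope on which the cover's edge rests, 120 mm above the bench; z squarely out of the slope (30 degrees from vertical, leaning to the robot side), x up the slope, y along the long side. A flared rim 12 mm high: inside 129 x 244 mm at the ledge, 10 mm more at its top. Cover home: its origin here, its z along this z, either way round; catches at y = +-80 mm.
- cover: Loose aluminium cover, a shallow pan 125 mm (its x) by 240 mm (its y) by 18 mm high, 0.27 to 0.44 kg, flat on the bench, outer face up. Origin at the centre of its underside, z out of the outer face. Symmetric under a half turn. On the outer face: a black handle in the middle and captive studs at y = +80 (stud a) and -80 mm (stud b).
- cover_handle (a point): Middle of the cover's handle grip, a black flat-sided bar 12 mm thick (cover x), 66 mm long (cover y), 16 mm high, on two posts; this point is 50 mm above the cover's underside and 32 mm above its outer face; the gap below the bar is 24 mm. Axes as the cover's.
- stud_a (a joint): How far stud a is pushed in, metres: 0 = fully out (sprung), 0.010 = end stop. The spring needs 6 N to start, 11 N at the end. With the cover home the stud can be turned past its catch only while pushed in more than 6 mm; turned and released it springs back to about 3.5 mm and is locked.
- stud_a_turn (a joint): Turn of stud a, radians, clockwise seen from outside: 0 = unlocked (stop), 1.57 = quarter turn (stop). The catch holds it locked from about 1.3 rad up. It starts within 0.15 rad of 0 and turns with slight friction (0.04 N m).
- stud_a_head (a point): Centre of the top of stud a's black disc (42 mm across, 4 mm thick); when out it is 14 mm above the outer face, 32 mm above the cover's underside. On the disc stands a red wing: 36 mm long along this x, 10 mm thick along y, 19 mm high. z points out of the cover; the frame turns and sinks with the stud: x along the cover's x when unlocked, along its y when locked.
- stud_b (a joint): As joint stud_a, for stud b.
- stud_b_turn (a joint): As joint stud_a_turn, for stud b.
- stud_b_head (a point): As point stud_a_head, for stud b (at cover y = -80 mm).
- flux: Bystander: amber glass flux bottle with a black cap, 46 mm across, 100 mm high, standing near one end of the cover or in front of the extractor. Origin at its foot.
- pliers: Bystander: pliers with blue handles lying flat, 145 x 55 x 14 mm, on the robot's side of the cover. Origin on the bench at its middle, x along its length towards the jaws.
- hammer: Bystander: small ball-pein hammer lying flat, 215 mm long, head 60 mm across and 25 mm high, beyond the cover. Origin on the bench at its middle, x along the handle towards the head.
- spool: Bystander: copper wire spool standing in front of the extractor or near one end of the cover, 62 mm across, 62 mm high. Origin at its foot.
- magnifier: Bystander: brass hand lens lying flat in front of the extractor: ring 80 mm across, 12 mm high; with its handle 160 mm long. Origin on the bench under the ring's centre, handle towards its -x.
- bangle: Bystander: plain silver bangle lying on the wooden bench pin (block 130 x 56 x 22 mm) in the middle of the bench near the robot: 52 mm across, 20 mm high, thin-walled. Origin at the centre of its lower edge.

How it is judged:
On the way, in this order (a step that is already met when the one before it is completed fails the run):
1. the cover lies home on the bay's ledge inside the rim, both studs still out and unlocked (x of cover in the frame of bay between -0.005 and 0.005 m and y of cover in the frame of bay between -0.005 and 0.005 m and z of cover in the frame of bay between -0.003 and 0.003 m and angle between the z axis of cover and the z axis of bay, either way round below 0.05 rad and angle between the y axis of cover and the y axis of bay, either way round below 0.06 rad and value of joint each of stud_a, stud_b below 0.002 m and value of joint each of stud_a_turn, stud_b_turn below 0.6 rad), for 0.2 s.
2. one stud, either one, is turned and locked with the cover home (x of cover in the frame of bay between -0.005 and 0.005 m and y of cover in the frame of bay between -0.005 and 0.005 m and z of cover in the frame of bay between -0.003 and 0.003 m and angle between the z axis of cover and the z axis of bay, either way round below 0.05 rad and angle between the y axis of cover and the y axis of bay, either way round below 0.06 rad and ((value of joint stud_a_turn above 1.2 rad and value of joint stud_a between 0.002 and 0.0055 m) or (value of joint stud_b_turn above 1.2 rad and value of joint stud_b between 0.002 and 0.0055 m))), for 0.2 s.
At the end, for the whole second after the job is handed in: The cover is at rest on the bay's ledge (within 5 mm along the face, 3 mm in height, 3 degrees), both studs are turned at least 1.2 rad, sprung back and held by their catches (2 to 5.5 mm in), and no bystander is more than 25 mm from where it was (x of cover in the frame of bay between -0.005 and 0.005 m and y of cover in the frame of bay between -0.005 and 0.005 m and z of cover in the frame of bay between -0.003 and 0.003 m and angle between the z axis of cover and the z axis of bay, either way round below 0.05 rad and angle between the y axis of cover and the y axis of bay, either way round below 0.06 rad and value of joint each of stud_a_turn, stud_b_turn above 1.2 rad and value of joint stud_a between 0.002 and 0.0055 m and value of joint stud_b between 0.002 and 0.0055 m and linear speed of cover below 0.02 m/s and distance of each of flux, pliers, hammer, spool, magnifier, bangle from where it was at the start of the episode below 0.025 m); the robot touches nothing.
It fails at once if a bystander (flux bottle, pliers, hammer, spool, magnifier or bangle) is pushed more than 25 mm from its place (distance of any of flux, pliers, hammer, spool, magnifier, bangle from where it was at the start of the episode above 0.025 m).
It fails at once if the cover is dropped or flung at the bay (faster than 0.5 m/s within 80 mm of home) (distance between cover and bay below 0.08 m and linear speed of cover above 0.5 m/s).
It also fails if it takes over 70 s, if anything falls off the work surface, if the arm or the gripper's body presses on something with over 40 N, if the wrist force passes 120 N, or if a joint passes its speed limit or range.

## Working session

There is one attempt and no reset: what is moved stays moved. The work goes in short steps, Python scripts to look and compute and a tool call to move; the robot and the scene stay as the last step left them, time stands still between calls to the robot, and variables do not carry over. Pictures are saved under pics/ and viewed, at most 11 in all, crops included, and the job is handed in when it is done.

Besides the shell and the picture viewer there is one more tool, called after "Call:" as name([rows], argument=value, ...), one row to a line, values as JSON. arm_command: Moves the arm, as the interface text tells. Its arguments: {"type":"object","properties":{"targets":{"type":"array","items":{"type":"object","properties":{"x":{"type":"number"},"y":{"type":"number"},"z":{"type":"number"},"wx":{"type":"number"},"wy":{"type":"number"},"wz":{"type":"number"}}}},"hand":{"type":"number"}},"required":["targets"]}

```bash
mkdir -p pics; ls
cat > h.py <<'E'
import numpy as np, cv2
from scipy.spatial.transform import Rotation as R
from bench import *
def save(d,n): cv2.imwrite('pics/'+n,d['image'][:,:,::-1])
def K(d):
    f=210/np.tan(np.radians(d['fovy'])/2); return np.array([[f,0,d['cx']],[0,f,d['cy']],[0,0,1.]])
def pose(d,o=None):
    "camera->world R,t"
    if 'rvec' in d:
        r=R.from_rotvec(np.ravel(d['rvec'])).as_matrix(); return r.T,-r.T@np.ravel(d['tvec'])
    T=np.eye(4);T[:3,:3]=R.from_quat(o['ee_rot']).as_matrix();T[:3,3]=o['position'];T=T@np.array(d['tool_from_camera']);return T[:3,:3],T[:3,3]
def ray(d,xy,o=None):
    r,t=pose(d,o);v=r@np.linalg.solve(K(d),[xy[0],xy[1],1.]);return t,v/np.linalg.norm(v)
def onz(d,xy,z,o=None):
    t,v=ray(d,xy,o);return t+v*(z-t[2])/v[2]
def proj(d,P,o=None):
    r,t=pose(d,o);c=(np.atleast_2d(P)-t)@r;u=c@K(d).T;return u[:,:2]/u[:,2:]
def delta(T0,p,Rm):
    "target pose as cm and rotvec in tool frame of T0=(pos,R)"
    return np.round(100*T0[1].T@(np.array(p)-T0[0]),2),np.round(R.from_matrix(T0[1].T@Rm).as_rotvec(),3)
E
python3 - <<'E'
from h import *
o=observe();print(o)
for n in ['scene','top','wrist']:
    d=snapshot(n);save(d,n+'0.png');print(n,{k:v for k,v in d.items() if k!='image'})
    if n!='wrist':
        for l in ['extractor','bay','cover','cover_handle','stud_a_head','flux','pliers','hammer','spool','magnifier','bangle']:
            try: print(l,[(np.round(x['xy']),round(x['p'],2)) for x in recognise(d,l)][:3])
            except Exception as e: print(l,e)
E
```

```text
pics
{'clock': 0.0, 'qpos': array([-1.30010684e+00,  2.21210498e-01,  1.52758000e+00, -4.74948619e-06,
        1.39467078e+00, -1.26099787e-01]), 'joint_velocities': array([ 0.00041521,  0.0004272 ,  0.00047119, -0.00072983,  0.00034109,
       -0.00086802]), 'joint_efforts': array([-1.00457633e-03, -4.96906793e+01, -3.89397776e+01, -1.06757070e-04,
        1.11277885e-02,  3.65762605e-05]), 'position': array([ 0.24146345, -0.57619336,  0.40362506]), 'ee_rot': array([ 9.80383741e-01,  1.97096037e-01, -6.98187990e-05, -9.31704908e-04]), 'wrist_force': array([ 0.2441459 ,  0.16096684, -0.0455042 ]), 'moment': array([ 0.08149207, -0.03070839, -0.00955921]), 'grasp_force': 0.0, 'opening': 0.08504093109019199}
scene {'fovy': 42.107478019267916, 'cx': 274.96814173890937, 'cy': 216.69109344644903, 'rvec': array([ 2.27556934,  0.29012836, -0.15739351]), 'tvec': array([-0.53680142,  0.02946103,  1.2761421 ]), 'shot': 1}
extractor [(array([315., 348.]), 0.86)]
bay [(array([260., 338.]), 0.74)]
cover [(array([303., 213.]), 0.76), (array([254., 210.]), 0.39), (array([302., 220.]), 0.22)]
cover_h
[... 879 characters left out ...]
91., 207.]), 0.46)]
flux [(array([158., 220.]), 0.63)]
pliers [(array([236., 241.]), 0.64), (array([386., 151.]), 0.35)]
hammer [(array([207., 162.]), 0.72)]
spool [(array([334., 235.]), 0.9)]
magnifier [(array([386., 244.]), 0.69)]
bangle []
wrist {'fovy': 68.93595507837345, 'cx': 280.9475432983685, 'cy': 208.17840201277298, 'tool_from_camera': array([[ 1.42604858e-03, -9.56041302e-01, -2.93228573e-01,
         7.39999815e-02],
       [ 9.99998979e-01,  1.38999526e-03,  3.31325963e-04,
        -5.72943499e-04],
       [ 9.08250236e-05, -2.93228746e-01,  9.56042308e-01,
         3.13773895e-02],
       [ 0.00000000e+00,  0.00000000e+00,  0.00000000e+00,
         1.00000000e+00]]), 'shot': 3}
```

View pics/top0.png

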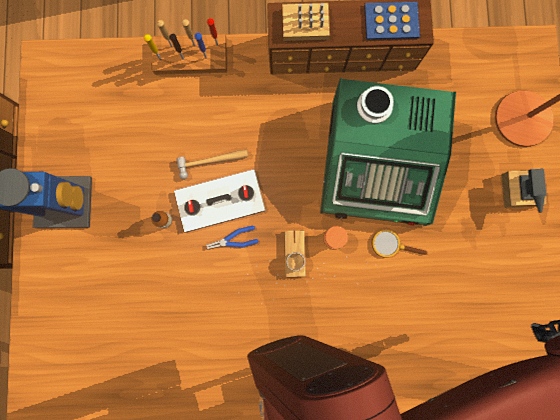

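View pics/scene0.png

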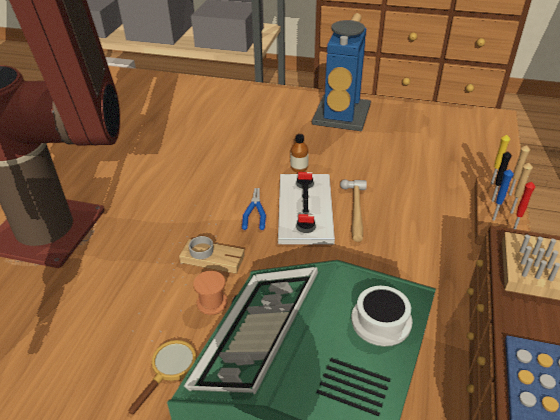

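The top view shows the cover (corners about (175,190), (256,170), (266,211), (184,232)) with flux at its left end, pliers below it and the hammer above. The bay rim's outer corners are about (341,152), (443,165), (434,223), (333,209). The scene view shows the same layout from the far side, with the spool and magnifier in front of the extractor.

Run:
```python
from h import *
d=snapshot('top')
for n,p,z in [('c1',(175,190),.018),('c2',(256,170),.018),('c3',(266,211),.018),('c4',(184,232),.018),('h',(219,200),.055),('sL',(192,207),.04),('sR',(246,193),.04),('flux',(158,219),.1),('spool',(337,238),.062),('magn',(386,244),.01),('bangle',(295,262),.04),('plL',(205,246),.01),('plR',(258,230),.01),('hamL',(182,167),.02),('hamR',(247,155),.02),
 ('exFL',(323,212),.071),('exFR',(435,223),.071),('exBL',(339,81),.169),('exBR',(455,93),.169)]:
    print(n,np.round(onz(d,p,z),4))
```

```text
c1 [0.6049 0.3442 0.018 ]
c2 [0.6571 0.1084 0.018 ]
c3 [0.5362 0.0823 0.018 ]
c4 [0.4824 0.3186 0.018 ]
h [0.5668 0.2122 0.055 ]
sL [0.5511 0.291  0.04  ]
sR [0.5868 0.1372 0.04  ]
flux [0.5134 0.3711 0.1   ]
spool [ 0.4506 -0.1131  0.062 ]
magn [ 0.4321 -0.2594  0.01  ]
bangle [0.3881 0.0042 0.04  ]
plL [0.441  0.2601 0.01  ]
plR [0.4827 0.1069 0.01  ]
hamL [0.6717 0.3233 0.02  ]
hamR [0.7019 0.1336 0.02  ]
exFL [ 0.5229 -0.0765  0.071 ]
exFR [ 0.4838 -0.383   0.071 ]
exBL [ 0.8576 -0.1227  0.169 ]
exBR [ 0.816 -0.425  0.169]
```

```bash
cat >> h.py <<'E'
def frame_bay(c,yaw):
    Rb=R.from_euler('z',yaw).as_matrix()@R.from_euler('y',-np.pi/6).as_matrix()
    return np.array(c,float),Rb
def tool_for(F,pt,back,wz=0):
    "tool pose: grasp point at local pt of frame F, tool z=-F z, tool x=F y, backed off"
    c,Rf=F; Rt=Rf@np.array([[0,1,0],[1,0,0],[0,0,-1.]])@R.from_euler('z',wz).as_matrix()
    p=c+Rf@np.array(pt,float)-Rt[:,2]*(.155+back); return p,Rt
def now():
    o=observe();return np.array(o['position']),R.from_quat(o['ee_rot']).as_matrix()
def go(T): print('move cm,rad',*delta(now(),*T),' ang',np.linalg.norm(delta(now(),*T)[1]))
E
python3 - <<'E'
from h import *
go(tool_for(frame_bay((.588,-.241,.12),np.radians(-7.3)),(0,0,.05),.13))
E
```

```text
move cm,rad [ 30.42 -25.93  -0.54] [-0.475  0.274 -1.022]  ang 1.1598211068953694
```

Call:
arm_command([
  {"x":30.4,"y":-25.9,"z":-0.5,"wx":-0.475,"wy":0.274,"wz":-1.022},
  {"x":30.4,"y":-25.9,"z":-0.5,"wx":-0.475,"wy":0.274,"wz":-1.022},
  {"x":30.4,"y":-25.9,"z":-0.5,"wx":-0.475,"wy":0.274,"wz":-1.022},
  {"x":30.4,"y":-25.9,"z":-0.5,"wx":-0.475,"wy":0.274,"wz":-1.022},
  {"x":30.4,"y":-25.9,"z":-0.5,"wx":-0.475,"wy":0.274,"wz":-1.022},
  {"x":30.4,"y":-25.9,"z":-0.5,"wx":-0.475,"wy":0.274,"wz":-1.022},
  {"x":30.4,"y":-25.9,"z":-0.5,"wx":-0.475,"wy":0.274,"wz":-1.022},
  {"x":30.4,"y":-25.9,"z":-0.5,"wx":-0.475,"wy":0.274,"wz":-1.022},
  {"x":30.4,"y":-25.9,"z":-0.5,"wx":-0.475,"wy":0.274,"wz":-1.022},
  {"x":30.4,"y":-25.9,"z":-0.5,"wx":-0.475,"wy":0.274,"wz":-1.022},
  {"x":30.4,"y":-25.9,"z":-0.5,"wx":-0.475,"wy":0.274,"wz":-1.022},
  {"x":30.4,"y":-25.9,"z":-0.5,"wx":-0.475,"wy":0.274,"wz":-1.022},
])

```text
clock: 2.3
position: [0.4221, -0.2188, 0.41]
ee_rot: [0.724, 0.639, 0.171, 0.195]
wrist_force: [-0.6, -0.4, 0.2]
opening: 0.0853
grasp_force: 0.0
```

Call:
arm_command([
  {"x":0},
  {"x":0},
  {"x":0},
  {"x":0},
])

```text
validation failed for argument at $.ta...
```

Run:
```python
from h import *
go(tool_for(frame_bay((.588,-.241,.12),np.radians(-7.3)),(0,0,.05),.13))
o=observe();d=snapshot('wrist');print(o['clock'],o['qpos'],o['position'],o['ee_rot'])
F=frame_bay((.588,-.241,.12),np.radians(-7.3))
im=d['image'].copy()
np.savez('bay.npz',image=im,fovy=d['fovy'],cx=d['cx'],cy=d['cy'],tool_from_camera=d['tool_from_camera'],pos=o['position'],rot=o['ee_rot'])
for z,a,b in [(0,.0645,.122),(.012,.0695,.127)]:
    P=np.array([[sx*a,sy*b,z] for sx,sy in [(1,1),(1,-1),(-1,-1),(-1,1)]])@F[1].T+F[0]
    u=proj(d,P,o);print(np.round(u))
    cv2.polylines(im,[np.int32(u).reshape(-1,1,2)],True,(255,0,0) if z==0 else (0,0,255),1)
cv2.imwrite('pics/w1.png',im[:,:,::-1])
```

```text
move cm,rad [-0.1  -0.01 -0.02] [ 0.001 -0.001  0.003]  ang 0.0033166247903554
2.3 [-0.74466766 -0.33657889  2.0894534   0.3576362   0.97903974 -0.75967383] [ 0.42214512 -0.21877495  0.40996798] [0.72396605 0.63927659 0.17127701 0.19458364]
[[353.  62.]
 [338. 297.]
 [224. 296.]
 [211.  61.]]
[[363.  54.]
 [344. 307.]
 [218. 306.]
 [202.  53.]]
```

View pics/w1.png

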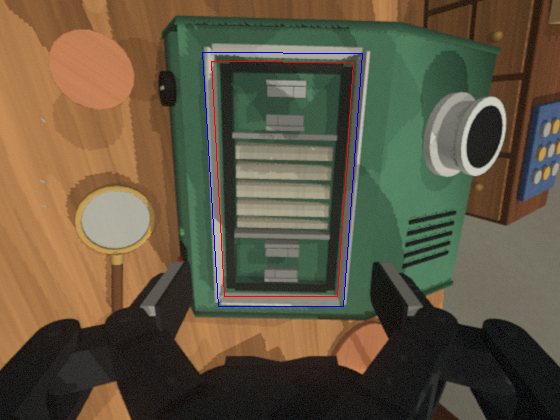

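Run:
```python
from h import *
im=np.load('bay.npz')['image']
c=im[36:316,190:380]; c=cv2.resize(c,None,fx=2.1,fy=2.1,interpolation=cv2.INTER_CUBIC)
cv2.imwrite('pics/w1c.png',c[:,:,::-1])
g=im.astype(int).sum(2)//3
for r in (100,160,270): print(r,'L',list(zip(range(198,240),g[r,198:240])),'R',list(zip(range(330,376),g[r,330:376])))
for cc in (255,310): print(cc,'T',list(zip(range(40,72),g[40:72,cc])),'B',list(zip(range(284,314),g[284:314,cc])))
```

```text
100 L [(198, np.int64(76)), (199, np.int64(68)), (200, np.int64(71)), (201, np.int64(70)), (202, np.int64(70)), (203, np.int64(65)), (204, np.int64(68)), (205, np.int64(72)), (206, np.int64(122)), (207, np.int64(144)), (208, np.int64(139)), (209, np.int64(129)), (210, np.int64(123)), (211, np.int64(123)), (212, np.int64(121)), (213, np.int64(121)), (214, np.int64(117)), (215, np.int64(118)), (216, np.int64(118)), (217, np.int64(97)), (218, np.int64(82)), (219, np.int64(80)), (220, np.int64(66)), (221, np.int64(48)), (222, np.int64(37)), (223, np.int64(36)), (224, np.int64(35)), (225, np.int64(35)), (226, np.int64(30)), (227, np.int64(32)), (228, np.int64(30)), (229, np.int64(34)), (230, np.int64(35)), (231, np.int64(33)), (232, np.int64(41)), (233, np.int64(53)), (234, np.int64(64)), (235, np.int64(70)), (236, np.int64(70)), (237, np.int64(64)), (238, np.int64(71)), (239, np.int64(78))] R [(330, np.int64(58)), (331, np.int64(57)), (332, np.int64(60)), (333, np.int64(61)), (334, np.int64(63)), (335, np.int64(59)), (336, np.int64(55)), (337, np.int64(59)), (338, np.int64(49)), (339, np
[... 6438 characters left out ...]
np.int64(48)), (70, np.int64(34)), (71, np.int64(40))] B [(284, np.int64(39)), (285, np.int64(37)), (286, np.int64(44)), (287, np.int64(40)), (288, np.int64(32)), (289, np.int64(37)), (290, np.int64(44)), (291, np.int64(48)), (292, np.int64(61)), (293, np.int64(87)), (294, np.int64(110)), (295, np.int64(131)), (296, np.int64(130)), (297, np.int64(130)), (298, np.int64(132)), (299, np.int64(136)), (300, np.int64(137)), (301, np.int64(134)), (302, np.int64(133)), (303, np.int64(135)), (304, np.int64(137)), (305, np.int64(132)), (306, np.int64(105)), (307, np.int64(78)), (308, np.int64(76)), (309, np.int64(79)), (310, np.int64(81)), (311, np.int64(78)), (312, np.int64(77)), (313, np.int64(69))]
```

View pics/w1c.png

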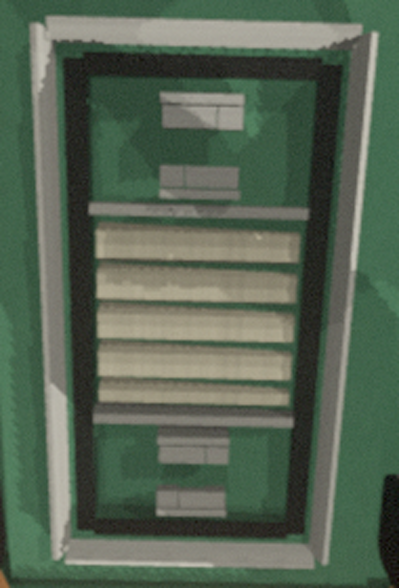

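The crop shows the flared rim as light plates: at row 100 its inner base edge is at columns 217 and 353.5, and along the columns it runs from about row 57 to 292. I'll fit the bay's pose to these edges.

```bash
cat > fit.py <<'E'
from h import *
from scipy.optimize import least_squares
Z=np.load('bay.npz');d={k:Z[k] for k in Z.files};o=dict(position=Z['pos'],ee_rot=Z['rot'])
M=[]  # pixel, z, axis, sign*half
for z,a,L in [(0,.0645,[((217,100),-1),((219.2,160),-1),((223,270),-1),((353.5,100),1),((347.8,160),1),((338.5,270),1)]),
              (.012,.0695,[((207.5,100),-1),((210,160),-1),((214,270),-1),((362,100),1),((356.5,160),1),((346.2,270),1)])]:
    M+=[(p,z,0,s*a) for p,s in L]
for z,b,L in [(0,.122,[((255,56.8),1),((310,58.5),1),((255,292),-1),((310,293.3),-1)]),(.012,.127,[((255,45),1),((310,46.5),1),((255,303),-1)])]:
    M+=[(p,z,1,s*b) for p,s in L]
def res(v,full=False):
    F=frame_bay((v[0],v[1],.12+v[3]),v[2]);r=[]
    for p,z,ax,h in M:
        t,w=ray(d,p,o);t=F[1].T@(t-F[0]);w=F[1].T@w;q=t+w*(z-t[2])/w[2];r.append((q[ax]-h)*1e3)
    return np.array(r)
for fz in (0,1):
    s=least_squares(lambda v:res(np.r_[v[:3],v[3]*fz]),[.588,-.241,-.127,0],x_scale=.01,loss='soft_l1')
    print(s.x,np.round(res(np.r_[s.x[:3],s.x[3]*fz]),1))
E
python3 fit.py
python3 - <<'E'
from h import *
# move to above cover
F=(np.array([.570,.213,0.]),R.from_euler('z',.228).as_matrix())
go(tool_for(F,(0,0,.05),.12))
E
```

```text
[ 0.58971849 -0.23602928 -0.15023757  0.        ] [ 0.5  0.8  1.1  0.1 -0.4 -0.4 -0.7 -0.6 -1.1  0.1  0.2  0.2 -1.4 -1.6
  0.6  0.5  0.8  0.8 -0.6]
[ 5.89812540e-01 -2.36105937e-01 -1.50314239e-01 -1.77951757e-04] [ 0.5  0.7  1.   0.2 -0.4 -0.3 -0.7 -0.7 -1.2  0.2  0.3  0.2 -1.3 -1.5
  0.6  0.4  0.9  0.9 -0.7]
move cm,rad [44.8   3.77 11.95] [ 0.519  0.094 -0.346]  ang 0.6308034559195123
```

Call:
arm_command([
  {"x":44.8,"y":3.8,"z":12.0,"wx":0.519,"wy":0.094,"wz":-0.346},
  {"x":44.8,"y":3.8,"z":12.0,"wx":0.519,"wy":0.094,"wz":-0.346},
  {"x":44.8,"y":3.8,"z":12.0,"wx":0.519,"wy":0.094,"wz":-0.346},
  {"x":44.8,"y":3.8,"z":12.0,"wx":0.519,"wy":0.094,"wz":-0.346},
  {"x":44.8,"y":3.8,"z":12.0,"wx":0.519,"wy":0.094,"wz":-0.346},
  {"x":44.8,"y":3.8,"z":12.0,"wx":0.519,"wy":0.094,"wz":-0.346},
  {"x":44.8,"y":3.8,"z":12.0,"wx":0.519,"wy":0.094,"wz":-0.346},
  {"x":44.8,"y":3.8,"z":12.0,"wx":0.519,"wy":0.094,"wz":-0.346},
  {"x":44.8,"y":3.8,"z":12.0,"wx":0.519,"wy":0.094,"wz":-0.346},
  {"x":44.8,"y":3.8,"z":12.0,"wx":0.519,"wy":0.094,"wz":-0.346},
  {"x":44.8,"y":3.8,"z":12.0,"wx":0.519,"wy":0.094,"wz":-0.346},
  {"x":44.8,"y":3.8,"z":12.0,"wx":0.519,"wy":0.094,"wz":-0.346},
])

```text
clock: 3.35
position: [0.5721, 0.216, 0.3226]
ee_rot: [0.622, 0.783, 0.0, -0.002]
wrist_force: [-1.0, -0.2, 0.6]
opening: 0.0852
grasp_force: 0.0
```

Call:
arm_command([
  {"x":0,"y":0,"z":0,"wx":0,"wy":0,"wz":0},
  {"x":0,"y":0,"z":0,"wx":0,"wy":0,"wz":0},
  {"x":0,"y":0,"z":0,"wx":0,"wy":0,"wz":0},
])

```text
clock: 3.6
position: [0.5711, 0.2107, 0.3248]
ee_rot: [0.623, 0.782, -0.0, -0.0]
wrist_force: [0.4, 0.0, 0.1]
opening: 0.0856
grasp_force: 0.0
```

Run:
```python
from h import *
F=(np.array([.570,.213,0.]),R.from_euler('z',.228).as_matrix())
go(tool_for(F,(0,0,.05),.12))
o=observe();d=snapshot('wrist');print(o['clock'],o['qpos'],o['position'])
im=d['image'].copy();print(o['wrist_force'])
np.savez('cov.npz',image=im,fovy=d['fovy'],cx=d['cx'],cy=d['cy'],tool_from_camera=d['tool_from_camera'],pos=o['position'],rot=o['ee_rot'])
P=np.array([[sx*.0625,sy*.12,.018] for sx,sy in [(1,1),(1,-1),(-1,-1),(-1,1)]])@F[1].T+F[0]
u=proj(d,P,o);print(np.round(u));cv2.polylines(im,[np.int32(u).reshape(-1,1,2)],True,(255,0,0),1)
cv2.imwrite('pics/w2.png',im[:,:,::-1])
```

```text
move cm,rad [ 0.25 -0.06 -0.02] [-0.001 -0.    -0.003]  ang 0.0031622776601683794
3.6 [ 2.23846733e-01  2.49330414e-01  1.64678543e+00  4.96601940e-04
  1.24619444e+00 -1.65514091e-03] [0.57114823 0.21071742 0.32476971]
[0.35895345 0.01796983 0.0978327 ]
[[358.  54.]
 [341. 307.]
 [222. 307.]
 [205.  54.]]
```

View pics/w2.png

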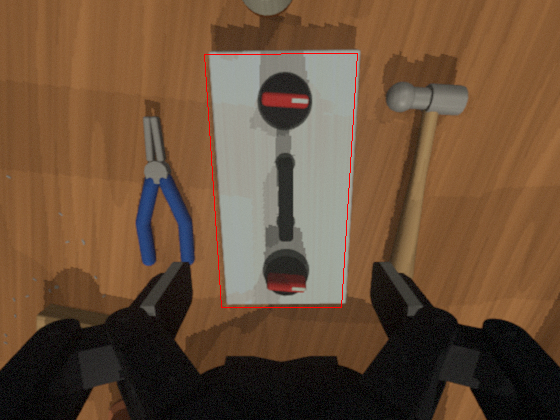

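The wrist view shows the cover outline nearly matching my prediction (corners about (207,53), (358,50), (343,305), (226,306)), with the handle at column 286, rows 155–240. I'll fit the edges automatically.

Run:
```python
from h import *
from scipy.optimize import least_squares
Z=np.load('cov.npz');d={k:Z[k] for k in Z.files};o=dict(position=Z['pos'],ee_rot=Z['rot'])
g=cv2.GaussianBlur(Z['image'],(0,0),1)[:,:,2].astype(float)  # blue: white vs wood
M=[]
def edge(a,i0): 
    k=np.argmax(np.abs(np.gradient(a)));return i0+k
for r in range(80,290,15):
    l=205+(r-54)*17/253; q=358-(r-54)*17/253
    M+=[((edge(g[r,int(l)-10:int(l)+15],int(l)-10),r),0,-.0625),((edge(g[r,int(q)-15:int(q)+10],int(q)-15),r),0,.0625)]
for c in list(range(215,260,8))+list(range(315,350,8)): M.append(((c,edge(g[42:70,c],42)),1,.12))
for c in list(range(235,262,6))+list(range(312,335,6)): M.append(((c,edge(g[295:320,c],295)),1,-.12))
def res(v):
    Rf=R.from_euler('z',v[2]).as_matrix();r=[]
    for p,ax,h in M:
        q=onz(d,p,.018,o)-[v[0],v[1],.018];r.append(((Rf.T@q)[ax]-h)*1e3)
    return np.array(r)
s=least_squares(res,[.57,.213,.228],x_scale=.01,loss='soft_l1');print(s.x,np.round(res(s.x),1))
v=s.x;F=(np.array([v[0],v[1],0.]),R.from_euler('z',v[2]).as_matrix())
print('handle px',proj(d,[F[0]+F[1]@[0,y,.058] for y in(.033,-.033)],o))
for b in (.06,0,): go(tool_for(F,(0,0,.05),b))
```

```text
[0.57239536 0.21731021 0.23801113] [ 0.6 -0.8  0.6 -1.   0.5 -1.1  1.3 -1.2  1.2 -0.4  1.1 -0.5  1.  -0.7
  0.9 -0.8  0.8 -0.9  0.8 -1.   0.7 -1.2  0.6 -0.3  0.5 -0.4  0.4 -0.6
 -0.8 -0.9 -1.  -1.  -0.4 -0.4 -1.  -1.1 -1.2 -0.5 -0.6  1.1  1.   0.9
  0.9  0.8  1.4  1.4  1.3  1.2]
handle px [[285.21462269 163.53498185]
 [285.78216386 242.64803706]]
move cm,rad [0.62 0.27 6.01] [-0.    -0.001 -0.013]  ang 0.013038404810405297
move cm,rad [ 0.62  0.28 12.01] [-0.    -0.001 -0.013]  ang 0.013038404810405297
```

Call:
arm_command([
  {"x":0.6,"y":0.3,"z":2,"wx":0,"wy":0,"wz":-0.013},
  {"x":0.6,"y":0.3,"z":5,"wx":0,"wy":0,"wz":-0.013},
  {"x":0.6,"y":0.3,"z":8,"wx":0,"wy":0,"wz":-0.013},
  {"x":0.6,"y":0.3,"z":10,"wx":0,"wy":0,"wz":-0.013},
  {"x":0.6,"y":0.3,"z":11.5,"wx":0,"wy":0,"wz":-0.013},
  {"x":0.6,"y":0.3,"z":12,"wx":0,"wy":0,"wz":-0.013},
  {"x":0.6,"y":0.3,"z":12,"wx":0,"wy":0,"wz":-0.013},
  {"x":0.6,"y":0.3,"z":12,"wx":0,"wy":0,"wz":-0.013},
])

```text
clock: 4.32
position: [0.5729, 0.2183, 0.2059]
ee_rot: [0.618, 0.786, 0.001, -0.0]
wrist_force: [-0.1, -0.6, -0.1]
opening: 0.0853
grasp_force: 0.0
```

Call:
arm_command([
  {"x":0,"y":0,"z":0,"wx":0,"wy":0,"wz":0},
  {"x":0,"y":0,"z":0,"wx":0,"wy":0,"wz":0},
  {"x":0,"y":0,"z":0,"wx":0,"wy":0,"wz":0},
  {"x":0,"y":0,"z":0,"wx":0,"wy":0,"wz":0},
  {"x":0,"y":0,"z":0,"wx":0,"wy":0,"wz":0},
  {"x":0,"y":0,"z":0,"wx":0,"wy":0,"wz":0},
  {"x":0,"y":0,"z":0,"wx":0,"wy":0,"wz":0},
  {"x":0,"y":0,"z":0,"wx":0,"wy":0,"wz":0},
  {"x":0,"y":0,"z":0,"wx":0,"wy":0,"wz":0},
  {"x":0,"y":0,"z":0,"wx":0,"wy":0,"wz":0},
  {"x":0,"y":0,"z":0,"wx":0,"wy":0,"wz":0},
  {"x":0,"y":0,"z":0,"wx":0,"wy":0,"wz":0},
], hand=1)

```text
clock: 5.32
position: [0.5725, 0.2193, 0.2052]
ee_rot: [0.617, 0.787, 0.001, -0.0]
wrist_force: [-0.8, 0.8, 4.2]
opening: 0.0112
grasp_force: 59.9
```

Call:
arm_command([
  {"x":0,"y":0,"z":-0.5,"wx":0,"wy":0,"wz":0},
  {"x":0,"y":0,"z":-1.5,"wx":0,"wy":0,"wz":0},
  {"x":0,"y":0,"z":-3,"wx":0,"wy":0,"wz":0},
  {"x":0,"y":0,"z":-5,"wx":0,"wy":0,"wz":0},
  {"x":0,"y":0,"z":-7.5,"wx":0,"wy":0,"wz":0},
  {"x":0,"y":0,"z":-10,"wx":0,"wy":0,"wz":0},
  {"x":0,"y":0,"z":-12.5,"wx":0,"wy":0,"wz":0},
  {"x":0,"y":0,"z":-15,"wx":0,"wy":0,"wz":0},
  {"x":0,"y":0,"z":-17.5,"wx":0,"wy":0,"wz":0},
  {"x":0,"y":0,"z":-19,"wx":0,"wy":0,"wz":0},
  {"x":0,"y":0,"z":-20,"wx":0,"wy":0,"wz":0},
  {"x":0,"y":0,"z":-20,"wx":0,"wy":0,"wz":0},
])

```text
clock: 6.32
position: [0.5727, 0.219, 0.4074]
ee_rot: [0.617, 0.787, 0.002, 0.001]
wrist_force: [0.2, 0.7, -3.7]
opening: 0.0107
grasp_force: 58.9
```

```bash
cat >> h.py <<'E'
BAY=frame_bay((.5897,-.2360,.12),-.1502)
E
python3 - <<'E'
from h import *
o=observe();d=snapshot('wrist');print(o['position'],o['wrist_force'],o['opening'])
p,Rt=np.array(o['position']),R.from_quat(o['ee_rot']).as_matrix()
# cover frame in tool: origin at tool z .205, y=tool x, x=tool y
im=d['image'].copy()
L=np.array([[sy*.12,sx*.0625,.205-.018] for sx,sy in [(1,1),(1,-1),(-1,-1),(-1,1)]])
u=proj(d,L@Rt.T+p,o);cv2.polylines(im,[np.int32(np.round(u)).reshape(-1,1,2)],True,(255,0,0),1);print(u.round(1))
save({'image':im},'w3.png')
go(tool_for(BAY,(0,0,.05),.13))
E
```

```text
[0.57268126 0.21901899 0.40741782] [ 0.249012    0.70628385 -3.65945183] 0.010716486975262916
[[423.9   8.9]
 [374.6 417.9]
 [188.9 417.5]
 [142.    8.5]]
move cm,rad [-38.22 -24.64  -0.53] [-0.516 -0.103  0.381]  ang 0.6496352822930724
```

View pics/w3.png

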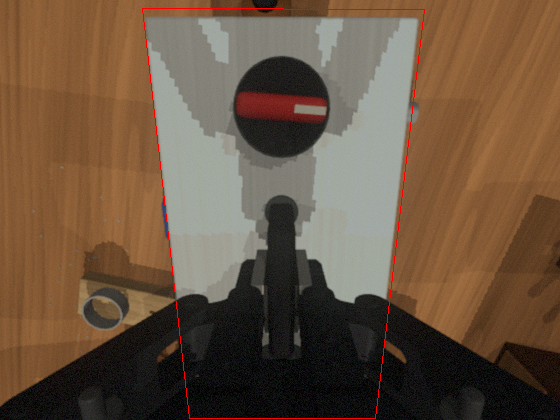

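The view shows the held cover: its top edge is at about row 17, predicted 9, and it looks slightly narrower at that end, so it probably tilted or slipped a little in the hand. I'll fit its pose in the tool frame.

```bash
cat > held.py <<'E'
from h import *
from scipy.optimize import least_squares
def held(d,verbose=1):
    g=cv2.GaussianBlur(d['image'],(0,0),1)[:,:,2].astype(float)
    T=np.array(d['tool_from_camera']);k=K(d)
    def pr(P,v):  # cover pts -> px; v: dx,dy,dz,rx,ry,rz in tool
        Q=np.c_[P[:,1],P[:,0],-P[:,2]]; c0=np.array([0,0,.205])
        Q=(Q)@R.from_rotvec(v[3:]).as_matrix().T+c0+v[:3]
        c=(Q-T[:3,3])@T[:3,:3];u=c@k.T;return u[:,:2]/u[:,2:]
    C=np.array([[-.0625,.12,.018],[.0625,.12,.018],[-.0625,0,.018],[.0625,0,.018]])
    u0=pr(C,np.zeros(6));M=[]
    for r in range(30,290,10):
        for a,b,s in((0,2,-1),(1,3,1)):
            x=int(u0[a,0]+(r-u0[a,1])*(u0[b,0]-u0[a,0])/(u0[b,1]-u0[a,1]))
            w=slice(x-12,x+13);gr=np.gradient(g[r,w]);i=np.argmax(-s*gr)
            if -s*gr[i]>8: M.append((x-12+i,r,a,b))
    for c in list(range(160,235,8))+list(range(315,410,8)):
        y=int(u0[0,1]);lo=max(y-8,0);gr=np.gradient(g[lo:y+28,c]);i=np.argmax(gr)
        if gr[i]>8: M.append((c,lo+i,0,1))
    def res(v):
        u=pr(C,v);r=[]
        for x,y,a,b in M:
            t=u[b]-u[a];t/=np.linalg.norm(t);r.append((x-u[a,0])*t[1]-(y-u[a,1])*t[0])
        return np.r_[r,np.array(v)*[50,50,100,30,30,30]]
    s=least_squares(res,np.zeros(6),x_scale=.01,loss='soft_l1')
    if verbose: print(np.round(res(s.x)[:-6],1))
    print('held dxyz mm',np.round(s.x[:3]*1e3,2),'rot mrad',np.round(s.x[3:]*1e3,1));return s.x
if __name__=='__main__': held(snapshot('wrist'))
E
python3 held.py
```

```text
[-0.4 -0.1 -0.5  0.1  0.3  0.2  0.2 -0.6  0.1 -0.4 -0.  -0.3 -0.2 -0.1
 -0.3  0.1  0.6 13.2  0.4 11.3  0.3 -0.4  0.2 -0.2  0.1 -0.1 -0.1  0.1
 -0.2  0.3  0.7 -0.6  0.5 -0.4  0.4 -0.2 -2.7 -0.  -2.8  0.1 -3.   0.3
 -0.1  0.5 -0.2 -0.4  0.6 -0.2  0.5 -0.   0.4  0.1  0.   0.1  0.1  0.1
  0.2 -0.8 -0.8  0.3  0.3  0.4  0.7 -0.2 -0.2 -0.2 -0.1 -0.1 -0.1 -0.
 -0.   0.   0.1  0.1]
held dxyz mm [-2.29 -0.77  2.8 ] rot mrad [ 7.3 -1.2  0.7]
```

Run:
```python
from h import *
T=tool_for(BAY,(.0008,.0023,.0528),.12); dx,dr=delta(now(),*T)
print(dx,dr)
for f in (.04,.12,.21,.3,.39,.48,.57,.66,.75,.84,.93,1): print(np.round(dx*f,1),np.round(dr*f,3))
```

```text
[-38.17 -24.12  -0.05] [-0.519 -0.103  0.381]
[-1.5 -1.  -0. ] [-0.021 -0.004  0.015]
[-4.6 -2.9 -0. ] [-0.062 -0.012  0.046]
[-8.  -5.1 -0. ] [-0.109 -0.022  0.08 ]
[-11.5  -7.2  -0. ] [-0.156 -0.031  0.114]
[-14.9  -9.4  -0. ] [-0.202 -0.04   0.149]
[-18.3 -11.6  -0. ] [-0.249 -0.049  0.183]
[-21.8 -13.7  -0. ] [-0.296 -0.059  0.217]
[-25.2 -15.9  -0. ] [-0.343 -0.068  0.251]
[-28.6 -18.1  -0. ] [-0.389 -0.077  0.286]
[-32.1 -20.3  -0. ] [-0.436 -0.087  0.32 ]
[-35.5 -22.4  -0. ] [-0.483 -0.096  0.354]
[-38.2 -24.1  -0. ] [-0.519 -0.103  0.381]
```

Call:
arm_command([
  {"x":-1.5,"y":-1,"z":0,"wx":-0.021,"wy":-0.004,"wz":0.015},
  {"x":-4.6,"y":-2.9,"z":0,"wx":-0.062,"wy":-0.012,"wz":0.046},
  {"x":-8,"y":-5.1,"z":0,"wx":-0.109,"wy":-0.022,"wz":0.08},
  {"x":-11.5,"y":-7.2,"z":0,"wx":-0.156,"wy":-0.031,"wz":0.114},
  {"x":-14.9,"y":-9.4,"z":0,"wx":-0.202,"wy":-0.04,"wz":0.149},
  {"x":-18.3,"y":-11.6,"z":0,"wx":-0.249,"wy":-0.049,"wz":0.183},
  {"x":-21.8,"y":-13.7,"z":0,"wx":-0.296,"wy":-0.059,"wz":0.217},
  {"x":-25.2,"y":-15.9,"z":0,"wx":-0.343,"wy":-0.068,"wz":0.251},
  {"x":-28.6,"y":-18.1,"z":0,"wx":-0.389,"wy":-0.077,"wz":0.286},
  {"x":-32.1,"y":-20.3,"z":0,"wx":-0.436,"wy":-0.087,"wz":0.32},
  {"x":-35.5,"y":-22.4,"z":0,"wx":-0.483,"wy":-0.096,"wz":0.354},
  {"x":-38.2,"y":-24.1,"z":0,"wx":-0.519,"wy":-0.103,"wz":0.381},
])

```text
clock: 7.42
position: [0.4273, -0.2112, 0.4021]
ee_rot: [0.733, 0.629, 0.169, 0.196]
wrist_force: [1.1, -0.4, -2.8]
opening: 0.0111
grasp_force: 59.2
```

Call:
arm_command([
  {"x":0,"y":0,"z":0,"wx":0,"wy":0,"wz":0},
  {"x":0,"y":0,"z":0,"wx":0,"wy":0,"wz":0},
  {"x":0,"y":0,"z":0,"wx":0,"wy":0,"wz":0},
  {"x":0,"y":0,"z":0,"wx":0,"wy":0,"wz":0},
])

```text
clock: 7.75
position: [0.4294, -0.2083, 0.4031]
ee_rot: [0.732, 0.631, 0.169, 0.195]
wrist_force: [-0.5, 1.2, -4.1]
opening: 0.011
grasp_force: 59.2
```

Run:
```python
from held import *
d=snapshot('wrist');v=held(d,0);print(observe()['clock'])
for h in (.12,.03,.015,0): go(tool_for(BAY,(-v[1],-v[0],.05+v[2]),h))
```

```text
held dxyz mm [-2.5  -1.    2.27] rot mrad [11.4 -1.2  0.3]
7.8
move cm,rad [-0.11 -0.01 -0.05] [-0.    -0.003  0.002]  ang 0.0036055512754639895
move cm,rad [-0.14 -0.    8.95] [-0.    -0.003  0.002]  ang 0.0036055512754639895
move cm,rad [-0.14 -0.   10.45] [-0.    -0.003  0.002]  ang 0.0036055512754639895
move cm,rad [-0.15 -0.   11.95] [-0.    -0.003  0.002]  ang 0.0036055512754639895
```

Call:
arm_command([
  {"x":0,"y":0,"z":1.5,"wx":0,"wy":-0.003,"wz":0.002},
  {"x":-0.1,"y":0,"z":3.5,"wx":0,"wy":-0.003,"wz":0.002},
  {"x":-0.1,"y":0,"z":5.5,"wx":0,"wy":-0.003,"wz":0.002},
  {"x":-0.1,"y":0,"z":7,"wx":0,"wy":-0.003,"wz":0.002},
  {"x":-0.1,"y":0,"z":8.3,"wx":0,"wy":-0.003,"wz":0.002},
  {"x":-0.1,"y":0,"z":9.3,"wx":0,"wy":-0.003,"wz":0.002},
  {"x":-0.1,"y":0,"z":10,"wx":0,"wy":-0.003,"wz":0.002},
  {"x":-0.1,"y":0,"z":10.4,"wx":0,"wy":-0.003,"wz":0.002},
  {"x":-0.1,"y":0,"z":10.4,"wx":0,"wy":-0.003,"wz":0.002},
  {"x":-0.1,"y":0,"z":10.4,"wx":0,"wy":-0.003,"wz":0.002},
])

```text
clock: 8.63
position: [0.4809, -0.218, 0.3148]
ee_rot: [0.733, 0.629, 0.169, 0.197]
wrist_force: [-0.1, -0.3, -4.7]
opening: 0.011
grasp_force: 59.2
```

Run:
```python
from held import *
v=np.array([-2.4,-.9,2.5])/1e3
o=observe();print(o['wrist_force'],o['clock'])
for h in (.012,0): go(tool_for(BAY,(-v[1],-v[0],.05+v[2]),h))
d=snapshot('wrist');save(d,'w4.png');held(d,0)
u=proj(d,[BAY[0]+BAY[1]@p for p in [(-.0695,.127,.012),(.0695,.127,.012)]],o);print(u)
```

```text
[-0.05673822 -0.3108252  -4.66133062] 8.6333
move cm,rad [ 0.09 -0.1   0.43] [ 0.002  0.002 -0.001]  ang 0.003
move cm,rad [ 0.09 -0.1   1.63] [ 0.002  0.002 -0.001]  ang 0.003
held dxyz mm [ 0.36 -1.43  1.4 ] rot mrad [13.9  6.5 -1.6]
[[143.78929821  11.04674278]
 [413.21078565  11.1732776 ]]
```

View pics/w4.png

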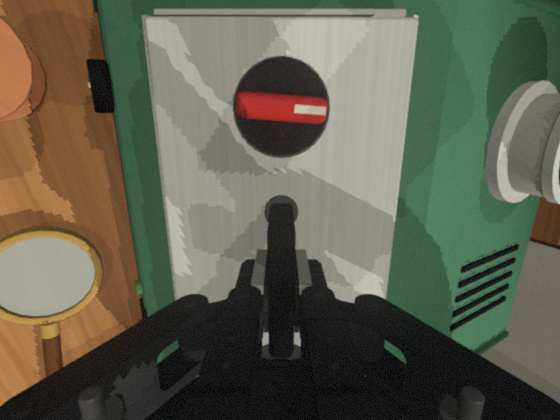

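The cover is centred over the rim: the rim's end plate spans columns 153–405, the cover's edge 146–417, and both have their middle near 280. I'll lower it slowly.

Call:
arm_command([
  {"x":0.1,"y":-0.1,"z":0.2,"wx":0,"wy":0,"wz":0},
  {"x":0.1,"y":-0.1,"z":0.4,"wx":0,"wy":0,"wz":0},
  {"x":0.1,"y":-0.1,"z":0.6,"wx":0,"wy":0,"wz":0},
  {"x":0.1,"y":-0.1,"z":0.8,"wx":0,"wy":0,"wz":0},
  {"x":0.1,"y":-0.1,"z":1.0,"wx":0,"wy":0,"wz":0},
  {"x":0.1,"y":-0.1,"z":1.1,"wx":0,"wy":0,"wz":0},
  {"x":0.1,"y":-0.1,"z":1.2,"wx":0,"wy":0,"wz":0},
  {"x":0.1,"y":-0.1,"z":1.3,"wx":0,"wy":0,"wz":0},
  {"x":0.1,"y":-0.1,"z":1.3,"wx":0,"wy":0,"wz":0},
])

```text
clock: 9.43
position: [0.4865, -0.218, 0.3024]
ee_rot: [0.733, 0.629, 0.169, 0.197]
wrist_force: [-0.0, -0.4, -3.8]
opening: 0.0108
grasp_force: 59.3
```

Call:
arm_command([
  {"x":0,"y":0,"z":0.1,"wx":0,"wy":0,"wz":0},
  {"x":0,"y":0,"z":0.15,"wx":0,"wy":0,"wz":0},
  {"x":0,"y":0,"z":0.2,"wx":0,"wy":0,"wz":0},
  {"x":0,"y":0,"z":0.2,"wx":0,"wy":0,"wz":0},
])

```text
clock: 9.77
position: [0.4875, -0.2182, 0.3009]
ee_rot: [0.733, 0.629, 0.169, 0.197]
wrist_force: [-0.4, 1.1, -4.7]
opening: 0.0107
grasp_force: 59.3
```

Run:
```python
from held import *
v=np.array([-2.4,-.9,2.5])/1e3
o=observe();print(o['wrist_force'],o['moment'],o['clock'],o['opening'])
go(tool_for(BAY,(-v[1],-v[0],.05+v[2]),0))
```

```text
[-0.40370149  1.10381669 -4.67593815] [ 0.15258146  0.57428839 -0.02984867] 9.7667 0.010655909987812398
move cm,rad [0.01 0.03 0.1 ] [ 0.002  0.002 -0.002]  ang 0.0034641016151377548
```

Call:
arm_command([
  {"x":0,"y":0,"z":0.05,"wx":0,"wy":0,"wz":0},
  {"x":0,"y":0,"z":0.1,"wx":0,"wy":0,"wz":0},
  {"x":0,"y":0,"z":0.1,"wx":0,"wy":0,"wz":0},
])

```text
clock: 10.02
position: [0.4879, -0.2183, 0.3]
ee_rot: [0.733, 0.629, 0.169, 0.197]
wrist_force: [0.5, -0.0, -4.6]
opening: 0.0109
grasp_force: 59.3
```

Call:
arm_command([
  {"x":0,"y":0,"z":0.05,"wx":0,"wy":0,"wz":0},
  {"x":0,"y":0,"z":0.1,"wx":0,"wy":0,"wz":0},
  {"x":0,"y":0,"z":0.1,"wx":0,"wy":0,"wz":0},
])

```text
clock: 10.27
position: [0.4884, -0.2184, 0.2991]
ee_rot: [0.733, 0.629, 0.169, 0.197]
wrist_force: [0.3, 0.1, -4.1]
opening: 0.0111
grasp_force: 59.3
```

Call:
arm_command([
  {"x":0,"y":0,"z":0.05,"wx":0,"wy":0,"wz":0},
  {"x":0,"y":0,"z":0.1,"wx":0,"wy":0,"wz":0},
  {"x":0,"y":0,"z":0.1,"wx":0,"wy":0,"wz":0},
])

```text
clock: 10.52
position: [0.4889, -0.2184, 0.2983]
ee_rot: [0.733, 0.629, 0.169, 0.197]
wrist_force: [-0.5, 0.5, -3.6]
opening: 0.0111
grasp_force: 59.3
```

Call:
arm_command([
  {"x":0,"y":0,"z":0.05,"wx":0,"wy":0,"wz":0},
  {"x":0,"y":0,"z":0.1,"wx":0,"wy":0,"wz":0},
  {"x":0,"y":0,"z":0.1,"wx":0,"wy":0,"wz":0},
])

```text
clock: 10.77
position: [0.4894, -0.2185, 0.2974]
ee_rot: [0.733, 0.629, 0.169, 0.197]
wrist_force: [-1.1, -0.4, -4.0]
opening: 0.0112
grasp_force: 59.3
```

Run:
```python
from held import *
o=observe();print(o['wrist_force'],o['moment'],o['clock'],o['opening'])
v=np.array([-2.4,-.9,2.5])/1e3
go(tool_for(BAY,(-v[1],-v[0],.05+v[2]),0))
held(snapshot('wrist'),0)
```

```text
[-1.09534819 -0.35147314 -4.02798588] [ 0.12098016  0.54588476 -0.01926214] 10.7667 0.011164718635211091
move cm,rad [ 0.01  0.03 -0.3 ] [ 0.002  0.002 -0.002]  ang 0.0034641016151377548
held dxyz mm [ -3.     2.93 -10.02] rot mrad [  95.  -127.9  -28.9]
```

Call:
arm_command([
  {"x":0,"y":0,"z":0.05,"wx":0,"wy":0,"wz":0},
  {"x":0,"y":0,"z":0.1,"wx":0,"wy":0,"wz":0},
  {"x":0,"y":0,"z":0.1,"wx":0,"wy":0,"wz":0},
])

```text
clock: 11.07
position: [0.4897, -0.2186, 0.2973]
ee_rot: [0.733, 0.629, 0.168, 0.197]
wrist_force: [-9.2, 2.1, 3.3]
opening: 0.0106
grasp_force: 61.0
```

Call:
arm_command([
  {"x":0,"y":0,"z":0.05,"wx":0,"wy":0,"wz":0},
  {"x":0,"y":0,"z":0.1,"wx":0,"wy":0,"wz":0},
  {"x":0,"y":0,"z":0.1,"wx":0,"wy":0,"wz":0},
])

```text
clock: 11.32
position: [0.4899, -0.2187, 0.2973]
ee_rot: [0.733, 0.629, 0.168, 0.197]
wrist_force: [-23.0, 5.6, 16.1]
opening: 0.0109
grasp_force: 63.4
```

Run:
```python
from held import *
o=observe();print(o['wrist_force'],o['moment'],o['clock'],o['opening'])
v=np.array([-2.4,-.9,2.5])/1e3
go(tool_for(BAY,(-v[1],-v[0],.05+v[2]),0))
save(snapshot('wrist'),'w5.png');
```

```text
[-22.96537012   5.62225616  16.11617006] [0.71662814 2.03432514 0.12044039] 11.3167 0.01092289602534897
move cm,rad [ 0.02 -0.   -0.33] [ 0.001  0.002 -0.001]  ang 0.0024494897427831783
```

View pics/w5.png

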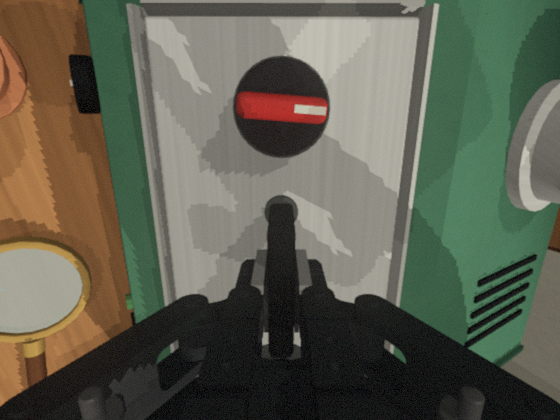

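The cover sits inside the rim, with a rim plate visible on all three sides in view (columns 130–150 and 408–435, row 10), and the contact force lies along the bay's normal. I'll relax the push and release.

Call:
arm_command([
  {"x":0,"y":0,"z":-0.1,"wx":0,"wy":0,"wz":0},
  {"x":0,"y":0,"z":-0.17,"wx":0,"wy":0,"wz":0},
  {"x":0,"y":0,"z":-0.17,"wx":0,"wy":0,"wz":0},
])

```text
clock: 11.62
position: [0.4896, -0.2186, 0.2974]
ee_rot: [0.733, 0.629, 0.169, 0.198]
wrist_force: [0.3, -0.3, -3.6]
opening: 0.0111
grasp_force: 59.3
```

Call:
arm_command([
  {"x":0,"y":0,"z":0,"wx":0,"wy":0,"wz":0},
  {"x":0,"y":0,"z":0,"wx":0,"wy":0,"wz":0},
  {"x":0,"y":0,"z":0,"wx":0,"wy":0,"wz":0},
  {"x":0,"y":0,"z":0,"wx":0,"wy":0,"wz":0},
  {"x":0,"y":0,"z":0,"wx":0,"wy":0,"wz":0},
  {"x":0,"y":0,"z":0,"wx":0,"wy":0,"wz":0},
  {"x":0,"y":0,"z":0,"wx":0,"wy":0,"wz":0},
  {"x":0,"y":0,"z":-1,"wx":0,"wy":0,"wz":0},
  {"x":0,"y":0,"z":-3,"wx":0,"wy":0,"wz":0},
  {"x":0,"y":0,"z":-6,"wx":0,"wy":0,"wz":0},
  {"x":0,"y":0,"z":-9,"wx":0,"wy":0,"wz":0},
  {"x":0,"y":0,"z":-12,"wx":0,"wy":0,"wz":0},
], hand=-1)

```text
clock: 12.62
position: [0.4294, -0.2089, 0.4018]
ee_rot: [0.733, 0.629, 0.168, 0.197]
wrist_force: [0.3, 0.1, 0.8]
opening: 0.0856
grasp_force: 0.0
```

Call:
arm_command([
  {"x":0,"y":0,"z":0,"wx":0,"wy":0,"wz":0},
  {"x":0,"y":0,"z":0,"wx":0,"wy":0,"wz":0},
  {"x":0,"y":0,"z":0,"wx":0,"wy":0,"wz":0},
])

```text
clock: 12.87
position: [0.43, -0.2092, 0.4007]
ee_rot: [0.733, 0.629, 0.169, 0.197]
wrist_force: [-0.2, -0.4, -1.2]
opening: 0.0857
grasp_force: 0.0
```

Run:
```python
from held import *
o=observe();print(o['wrist_force'],o['clock'],o['opening'],o['qpos'])
d=snapshot('wrist');im=d['image'].copy()
for z,L in ((.018,[(.0625,.12),(.0625,-.12),(-.0625,-.12),(-.0625,.12)]),(.032,[(.018,.085),(-.018,.085),(-.018,.075),(.018,.075)]),(.032,[(.018,-.085),(-.018,-.085),(-.018,-.075),(.018,-.075)])):
    u=proj(d,[BAY[0]+BAY[1]@[*p,z] for p in L],o);cv2.polylines(im,[np.int32(np.round(u)).reshape(-1,1,2)],True,(0,0,255),1)
print('stud tops',[proj(d,BAY[0]+BAY[1]@[0,s*.08,.051],o).round(1) for s in(1,-1)])
im=cv2.resize(im[40:330,180:400],None,fx=2,fy=2,interpolation=cv2.INTER_CUBIC)
save({'image':im},'w6.png')
```

```text
[-0.17409362 -0.41151176 -1.19033662] 12.8667 0.08569333587452607 [-0.70828162 -0.32593886  2.09911365  0.33284909  0.93754838 -0.69474178]
stud tops [array([[281.5, 110.2]]), array([[281.5, 295.3]])]
```

View pics/w6.png

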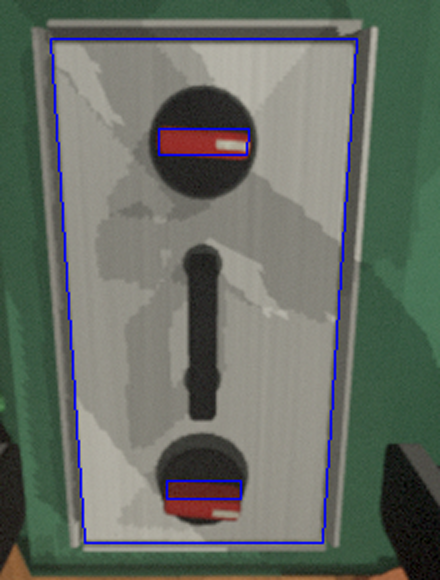

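The crop shows the cover matching the predicted home outline. Both red wings lie across the cover at crop positions (205,143) and (203,505), so both studs are out and unlocked. Next is the first stud (+80), with the tool turned a quarter turn back.

Run:
```python
from h import *
go(tool_for(BAY,(0,.08,.052),.06,-np.pi/2))
go(tool_for(BAY,(0,.08,.052),.06,-np.pi/4))
```

```text
move cm,rad [7.73 0.01 5.62] [-1.000e-03  1.000e-03 -1.573e+00]  ang 1.57300063572778
move cm,rad [7.73 0.01 5.62] [-0.001  0.001 -0.788]  ang 0.7880012690345112
```

Call:
arm_command([
  {"x":2,"y":0,"z":0,"wx":0,"wy":0,"wz":-0.12},
  {"x":4,"y":0,"z":0,"wx":0,"wy":0,"wz":-0.24},
  {"x":6,"y":0,"z":0,"wx":0,"wy":0,"wz":-0.36},
  {"x":7.7,"y":0,"z":0,"wx":0,"wy":0,"wz":-0.48},
  {"x":7.7,"y":0,"z":1,"wx":0,"wy":0,"wz":-0.6},
  {"x":7.7,"y":0,"z":2,"wx":0,"wy":0,"wz":-0.72},
  {"x":7.7,"y":0,"z":3,"wx":0,"wy":0,"wz":-0.84},
  {"x":7.7,"y":0,"z":4,"wx":0,"wy":0,"wz":-0.96},
  {"x":7.7,"y":0,"z":5,"wx":0,"wy":0,"wz":-1.08},
  {"x":7.7,"y":0,"z":5.6,"wx":0,"wy":0,"wz":-1.2},
  {"x":7.7,"y":0,"z":5.6,"wx":0,"wy":0,"wz":-1.32},
  {"x":7.7,"y":0,"z":5.6,"wx":0,"wy":0,"wz":-1.44},
], hand=0.06)

```text
clock: 13.92
position: [0.4694, -0.137, 0.3496]
ee_rot: [0.134, 0.957, -0.003, 0.257]
wrist_force: [-0.1, -0.1, 0.1]
opening: 0.0404
grasp_force: 0.0
```

Call:
arm_command([
  {"x":0,"y":0,"z":0,"wx":0,"wy":0,"wz":-0.11},
  {"x":0,"y":0,"z":0,"wx":0,"wy":0,"wz":-0.13},
  {"x":0,"y":0,"z":0,"wx":0,"wy":0,"wz":-0.13},
  {"x":0,"y":0,"z":0,"wx":0,"wy":0,"wz":-0.13},
])

```text
clock: 14.25
position: [0.4695, -0.1373, 0.3515]
ee_rot: [0.076, 0.963, -0.019, 0.258]
wrist_force: [0.6, 0.5, 0.4]
opening: 0.0401
grasp_force: 0.0
```

Run:
```python
from h import *
o=observe();print(o['clock'],o['opening'],o['qpos'])
go(tool_for(BAY,(0,.08,.052),0,-np.pi/2))
d=snapshot('wrist');print('pred top center',proj(d,[BAY[0]+BAY[1]@[x,.08,.051] for x in(0,-.018,.018)],o).round(1))
im=d['image'].astype(int);m=(im[:,:,0]>110)&(im[:,:,1]<70)&(im[:,:,2]<80)
n,_,st,ce=cv2.connectedComponentsWithStats(m.astype(np.uint8));print([(s,c.round(1)) for s,c in zip(st,ce) if 60<s[4]<20000])
```

```text
14.25 0.04009384535009449 [-0.50303924 -0.25150652  2.13684151  0.24710483  0.77484857 -2.05196403]
move cm,rad [0.   0.05 6.02] [-0.002 -0.    -0.006]  ang 0.006324555320336759
pred top center [[281.6 236.1]
 [281.5 209.8]
 [281.7 261.2]]
[(array([ 32,  52,  28,  14, 267], dtype=int32), array([45.2, 58.6])), (array([ 29, 209,  21,  49, 581], dtype=int32), array([ 39.1, 230.4])), (array([272, 209,  18,  48, 586], dtype=int32), array([280.7, 229.2])), (array([520, 334,  38,  58, 532], dtype=int32), array([537.5, 362.2]))]
```

Call:
arm_command([
  {"x":0,"y":0,"z":1.5,"wx":0,"wy":0,"wz":0},
  {"x":0,"y":0,"z":3,"wx":0,"wy":0,"wz":0},
  {"x":0,"y":0,"z":4.2,"wx":0,"wy":0,"wz":0},
  {"x":0,"y":0,"z":5.2,"wx":0,"wy":0,"wz":0},
  {"x":0,"y":0,"z":5.8,"wx":0,"wy":0,"wz":0},
  {"x":0,"y":0,"z":6,"wx":0,"wy":0,"wz":0},
  {"x":0,"y":0,"z":6,"wx":0,"wy":0,"wz":0},
])

```text
clock: 14.88
position: [0.4993, -0.1421, 0.3001]
ee_rot: [0.074, 0.963, -0.02, 0.258]
wrist_force: [0.2, -0.9, -0.6]
opening: 0.0401
grasp_force: 0.0
```

Call:
arm_command([
  {"x":0,"y":0,"z":0,"wx":0,"wy":0,"wz":0},
  {"x":0,"y":0,"z":0,"wx":0,"wy":0,"wz":0},
  {"x":0,"y":0,"z":0,"wx":0,"wy":0,"wz":0},
  {"x":0,"y":0,"z":0,"wx":0,"wy":0,"wz":0},
  {"x":0,"y":0,"z":0,"wx":0,"wy":0,"wz":0},
  {"x":0,"y":0,"z":0,"wx":0,"wy":0,"wz":0},
  {"x":0,"y":0,"z":0,"wx":0,"wy":0,"wz":0},
  {"x":0,"y":0,"z":0,"wx":0,"wy":0,"wz":0},
], hand=1)

```text
clock: 15.55
position: [0.4995, -0.1421, 0.301]
ee_rot: [0.074, 0.963, -0.02, 0.259]
wrist_force: [-3.2, 2.6, 4.9]
opening: 0.0083
grasp_force: 61.9
```

Call:
arm_command([
  {"x":0,"y":0,"z":0.2,"wx":0,"wy":0,"wz":0},
  {"x":0,"y":0,"z":0.4,"wx":0,"wy":0,"wz":0},
  {"x":0,"y":0,"z":0.6,"wx":0,"wy":0,"wz":0},
  {"x":0,"y":0,"z":0.75,"wx":0,"wy":0,"wz":0},
  {"x":0,"y":0,"z":0.85,"wx":0,"wy":0,"wz":0},
  {"x":0,"y":0,"z":0.85,"wx":0,"wy":0,"wz":0},
  {"x":0,"y":0,"z":0.85,"wx":0,"wy":0,"wz":0},
])

```text
clock: 16.13
position: [0.5037, -0.1428, 0.2938]
ee_rot: [0.074, 0.963, -0.02, 0.259]
wrist_force: [-4.9, 2.4, 8.1]
opening: 0.0084
grasp_force: 62.4
```

Run:
```python
from h import *
o=observe();print(o['clock'],o['opening'],o['wrist_force'],'normal',BAY[1].T@o['wrist_force'])
go(tool_for(BAY,(0,.08,.052),0,-np.pi/2))
```

```text
16.1333 0.00839142097506005 [-4.86895484  2.41931078  8.1074903 ] normal [-0.42893382  1.66350181  9.60936846]
move cm,rad [ 0.12  0.07 -0.7 ] [-0.002  0.002 -0.003]  ang 0.00412310562561766
```

Call:
arm_command([
  {"x":0,"y":0,"z":0.12,"wx":0,"wy":0,"wz":0},
  {"x":0,"y":0,"z":0.12,"wx":0,"wy":0,"wz":0.1},
  {"x":0,"y":0,"z":0.12,"wx":0,"wy":0,"wz":0.2},
  {"x":0,"y":0,"z":0.12,"wx":0,"wy":0,"wz":0.3},
  {"x":0,"y":0,"z":0.12,"wx":0,"wy":0,"wz":0.4},
  {"x":0,"y":0,"z":0.12,"wx":0,"wy":0,"wz":0.5},
  {"x":0,"y":0,"z":0.12,"wx":0,"wy":0,"wz":0.6},
  {"x":0,"y":0,"z":0.12,"wx":0,"wy":0,"wz":0.7},
  {"x":0,"y":0,"z":0.12,"wx":0,"wy":0,"wz":0.8},
])

```text
clock: 16.88
position: [0.5041, -0.1432, 0.2928]
ee_rot: [0.445, 0.857, 0.082, 0.246]
wrist_force: [-7.7, 0.6, 7.5]
opening: 0.0085
grasp_force: 62.7
```

Run:
```python
from h import *
o=observe();print(o['clock'],o['opening'],'normal',BAY[1].T@o['wrist_force'],BAY[1].T@o['moment'])
go(tool_for(BAY,(0,.08,.052),-.009,0))
```

```text
16.8833 0.008456121439665908 normal [-2.93450411 -0.56085062 10.38694267] [-0.11759812  0.73370077  0.00404785]
move cm,rad [ 0.15 -0.01  0.09] [0.001 0.004 0.764]  ang 0.7640111255734435
```

Call:
arm_command([
  {"x":0,"y":0,"z":0,"wx":0,"wy":0,"wz":0.1},
  {"x":0,"y":0,"z":0,"wx":0,"wy":0,"wz":0.2},
  {"x":0,"y":0,"z":0,"wx":0,"wy":0,"wz":0.3},
  {"x":0,"y":0,"z":0,"wx":0,"wy":0,"wz":0.4},
  {"x":0,"y":0,"z":0,"wx":0,"wy":0,"wz":0.5},
  {"x":0,"y":0,"z":0,"wx":0,"wy":0,"wz":0.6},
  {"x":0,"y":0,"z":0,"wx":0,"wy":0,"wz":0.7},
  {"x":0,"y":0,"z":0,"wx":0,"wy":0,"wz":0.75},
  {"x":0,"y":0,"z":0,"wx":0,"wy":0,"wz":0.75},
  {"x":0,"y":0,"z":0,"wx":0,"wy":0,"wz":0.75},
])

```text
clock: 17.72
position: [0.5039, -0.1432, 0.2926]
ee_rot: [0.727, 0.636, 0.166, 0.199]
wrist_force: [-11.1, 0.9, 9.1]
opening: 0.0081
grasp_force: 62.9
```

Run:
```python
from h import *
o=observe();print(o['clock'],o['opening'],'normal',BAY[1].T@o['wrist_force'],BAY[1].T@o['moment'],o['qpos'])
go(tool_for(BAY,(0,.08,.052),-.009,0))
```

```text
17.7167 0.008093153547565948 normal [-5.07140637 -0.77508056 13.40697434] [-0.19001076  1.02953424 -0.05327   ] [-0.47664576 -0.07395807  2.10471677  0.27249453  0.62613737 -0.52594347]
move cm,rad [ 0.11 -0.08  0.08] [0.001 0.003 0.018]  ang 0.018275666882497064
```

Call:
arm_command([
  {"x":0,"y":0,"z":0,"wx":0,"wy":0,"wz":0},
  {"x":0,"y":0,"z":0,"wx":0,"wy":0,"wz":0},
  {"x":0,"y":0,"z":0,"wx":0,"wy":0,"wz":0},
  {"x":0,"y":0,"z":0,"wx":0,"wy":0,"wz":0},
  {"x":0,"y":0,"z":0,"wx":0,"wy":0,"wz":0},
  {"x":0,"y":0,"z":-0.7,"wx":0,"wy":0,"wz":0},
  {"x":0,"y":0,"z":-2,"wx":0,"wy":0,"wz":0},
  {"x":0,"y":0,"z":-4,"wx":0,"wy":0,"wz":0},
  {"x":0,"y":0,"z":-7,"wx":0,"wy":0,"wz":0},
  {"x":0,"y":0,"z":-7,"wx":0,"wy":0,"wz":0},
], hand=0.06)

```text
clock: 18.55
position: [0.4692, -0.1377, 0.3572]
ee_rot: [0.726, 0.636, 0.167, 0.202]
wrist_force: [0.4, -0.7, 1.2]
opening: 0.0401
grasp_force: 0.0
```

Run:
```python
from h import *
o=observe();print(o['clock'],o['opening'],o['wrist_force'])
go(tool_for(BAY,(0,-.08,.052),.06,-np.pi/2))
```

```text
18.55 0.04007810108492505 [ 0.35730637 -0.70107249  1.23456728]
move cm,rad [-15.91  -0.58   0.61] [ 0.002  0.009 -1.552]  ang 1.5520273837790364
```

Call:
arm_command([
  {"x":-1.5,"y":0,"z":0,"wx":0,"wy":0.009,"wz":-0.12},
  {"x":-3,"y":-0.1,"z":0,"wx":0,"wy":0.009,"wz":-0.24},
  {"x":-4.5,"y":-0.1,"z":0,"wx":0,"wy":0.009,"wz":-0.36},
  {"x":-6,"y":-0.2,"z":0,"wx":0,"wy":0.009,"wz":-0.48},
  {"x":-7.5,"y":-0.2,"z":0,"wx":0,"wy":0.009,"wz":-0.6},
  {"x":-9,"y":-0.3,"z":0,"wx":0,"wy":0.009,"wz":-0.72},
  {"x":-10.5,"y":-0.4,"z":0,"wx":0,"wy":0.009,"wz":-0.84},
  {"x":-12,"y":-0.4,"z":0,"wx":0,"wy":0.009,"wz":-0.96},
  {"x":-13.5,"y":-0.5,"z":0,"wx":0,"wy":0.009,"wz":-1.08},
  {"x":-15,"y":-0.6,"z":0,"wx":0,"wy":0.009,"wz":-1.2},
  {"x":-15.9,"y":-0.6,"z":0,"wx":0,"wy":0.009,"wz":-1.32},
  {"x":-15.9,"y":-0.6,"z":0,"wx":0,"wy":0.009,"wz":-1.44},
])

```text
clock: 19.55
position: [0.4422, -0.2959, 0.3509]
ee_rot: [0.124, 0.959, -0.004, 0.256]
wrist_force: [-0.2, -0.1, 0.4]
opening: 0.0404
grasp_force: 0.0
```

Call:
arm_command([
  {"x":0,"y":0,"z":0.4,"wx":0,"wy":0,"wz":-0.11},
  {"x":0,"y":0,"z":0.4,"wx":0,"wy":0,"wz":-0.11},
  {"x":0,"y":0,"z":0.4,"wx":0,"wy":0,"wz":-0.11},
  {"x":0,"y":0,"z":0.4,"wx":0,"wy":0,"wz":-0.11},
])

```text
clock: 19.88
position: [0.4446, -0.2944, 0.3477]
ee_rot: [0.075, 0.964, -0.016, 0.256]
wrist_force: [-0.2, -0.3, -0.3]
opening: 0.0403
grasp_force: 0.0
```

Run:
```python
from h import *
o=observe();print(o['clock'],o['opening'],o['qpos'])
go(tool_for(BAY,(0,-.08,.052),0,-np.pi/2))
d=snapshot('wrist');save(d,'w7.png');print('pred',proj(d,[BAY[0]+BAY[1]@[x,-.08,.051] for x in(0,-.018,.018)],o).round(1))
```

```text
19.8833 0.040299343110239534 [-0.82945521 -0.10306457  2.01668407  0.4285304   0.85949552 -2.46698197]
move cm,rad [-0.31 -0.08  5.75] [ 0.004 -0.005 -0.006]  ang 0.008774964387392122
pred [[278.2 243.3]
 [278.  216.8]
 [278.4 268.3]]
```

View pics/w7.png

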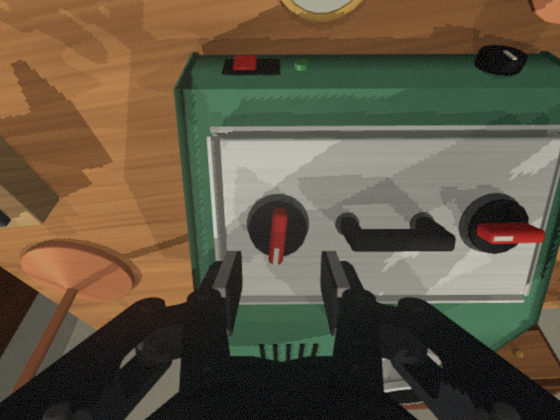

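The view shows stud a's wing now along the cover (row 233, right) and stud b's wing near column 279, rows 209–263, almost square between the fingers. I'll check the centring on the black disc.

Run:
```python
from h import *
o=observe();d=snapshot('wrist')
th=np.linspace(0,6.28,60)
for y in(-.08,):
    u=proj(d,[BAY[0]+BAY[1]@[.021*np.cos(t),y+.021*np.sin(t),.032] for t in th],o);print('pred disc',u.min(0),u.max(0))
im=d['image'].astype(int);m=(im.max(2)<45)[185:260,235:325].astype(np.uint8)
n,_,st,ce=cv2.connectedComponentsWithStats(m);print([s+[235,185,0,0,0] for s in st if s[4]>100])
```

```text
pred disc [248.6444583  203.55890384] [308.11152269 259.15273374]
[array([ 235,  185,   90,   75, 5359]), array([285, 206,  22,  49, 634]), array([249, 209,  23,  44, 640])]
```

Call:
arm_command([
  {"x":-0.3,"y":-0.1,"z":1.5,"wx":0,"wy":-0.005,"wz":-0.006},
  {"x":-0.3,"y":-0.1,"z":3,"wx":0,"wy":-0.005,"wz":-0.006},
  {"x":-0.3,"y":-0.1,"z":4.2,"wx":0,"wy":-0.005,"wz":-0.006},
  {"x":-0.3,"y":-0.1,"z":5.1,"wx":0,"wy":-0.005,"wz":-0.006},
  {"x":-0.3,"y":-0.1,"z":5.6,"wx":0,"wy":-0.005,"wz":-0.006},
  {"x":-0.3,"y":-0.1,"z":5.7,"wx":0,"wy":-0.005,"wz":-0.006},
  {"x":-0.3,"y":-0.1,"z":5.7,"wx":0,"wy":-0.005,"wz":-0.006},
])

```text
clock: 20.57
position: [0.4753, -0.2999, 0.3]
ee_rot: [0.07, 0.963, -0.018, 0.259]
wrist_force: [-0.1, 0.4, 0.4]
opening: 0.0402
grasp_force: 0.0
```

Call:
arm_command([
  {"x":0,"y":0,"z":0,"wx":0,"wy":0,"wz":0},
  {"x":0,"y":0,"z":0,"wx":0,"wy":0,"wz":0},
  {"x":0,"y":0,"z":0,"wx":0,"wy":0,"wz":0},
  {"x":0,"y":0,"z":0,"wx":0,"wy":0,"wz":0},
  {"x":0,"y":0,"z":0,"wx":0,"wy":0,"wz":0},
  {"x":0,"y":0,"z":0,"wx":0,"wy":0,"wz":0},
  {"x":0,"y":0,"z":0,"wx":0,"wy":0,"wz":0},
  {"x":0,"y":0,"z":0,"wx":0,"wy":0,"wz":0},
], hand=1)

```text
clock: 21.23
position: [0.4753, -0.3007, 0.301]
ee_rot: [0.071, 0.963, -0.019, 0.259]
wrist_force: [-2.8, -2.9, 4.3]
opening: 0.0081
grasp_force: 61.7
```

Call:
arm_command([
  {"x":0,"y":0,"z":0.2,"wx":0,"wy":0,"wz":0},
  {"x":0,"y":0,"z":0.4,"wx":0,"wy":0,"wz":0},
  {"x":0,"y":0,"z":0.6,"wx":0,"wy":0,"wz":0},
  {"x":0,"y":0,"z":0.75,"wx":0,"wy":0,"wz":0},
  {"x":0,"y":0,"z":0.9,"wx":0,"wy":0,"wz":0},
  {"x":0,"y":0,"z":0.95,"wx":0,"wy":0,"wz":0},
  {"x":0,"y":0,"z":0.95,"wx":0,"wy":0,"wz":0},
])

```text
clock: 21.82
position: [0.4801, -0.3014, 0.2928]
ee_rot: [0.07, 0.963, -0.019, 0.259]
wrist_force: [-7.2, -2.7, 8.3]
opening: 0.008
grasp_force: 62.3
```

Run:
```python
from h import *
o=observe();print(o['clock'],o['opening'],'normal',BAY[1].T@o['wrist_force'])
go(tool_for(BAY,(0,-.08,.052),0,-np.pi/2))
```

```text
21.8167 0.007954663667575093 normal [-1.65512792 -3.75035759 10.55273816]
move cm,rad [ 0.1   0.11 -0.8 ] [0.002 0.002 0.004]  ang 0.004898979485566357
```

Now turn in two halves.

Call:
arm_command([
  {"x":0,"y":0,"z":0.02,"wx":0,"wy":0,"wz":0.1},
  {"x":0,"y":0,"z":0.02,"wx":0,"wy":0,"wz":0.2},
  {"x":0,"y":0,"z":0.02,"wx":0,"wy":0,"wz":0.3},
  {"x":0,"y":0,"z":0.02,"wx":0,"wy":0,"wz":0.4},
  {"x":0,"y":0,"z":0.02,"wx":0,"wy":0,"wz":0.5},
  {"x":0,"y":0,"z":0.02,"wx":0,"wy":0,"wz":0.6},
  {"x":0,"y":0,"z":0.02,"wx":0,"wy":0,"wz":0.7},
  {"x":0,"y":0,"z":0.02,"wx":0,"wy":0,"wz":0.8},
])

```text
clock: 22.48
position: [0.4797, -0.3021, 0.2927]
ee_rot: [0.442, 0.859, 0.083, 0.246]
wrist_force: [-9.4, -6.5, 6.8]
opening: 0.0086
grasp_force: 62.4
```

Call:
arm_command([
  {"x":0,"y":0,"z":0,"wx":0,"wy":0,"wz":0.1},
  {"x":0,"y":0,"z":0,"wx":0,"wy":0,"wz":0.2},
  {"x":0,"y":0,"z":0,"wx":0,"wy":0,"wz":0.3},
  {"x":0,"y":0,"z":0,"wx":0,"wy":0,"wz":0.4},
  {"x":0,"y":0,"z":0,"wx":0,"wy":0,"wz":0.5},
  {"x":0,"y":0,"z":0,"wx":0,"wy":0,"wz":0.6},
  {"x":0,"y":0,"z":0,"wx":0,"wy":0,"wz":0.7},
  {"x":0,"y":0,"z":0,"wx":0,"wy":0,"wz":0.75},
  {"x":0,"y":0,"z":0,"wx":0,"wy":0,"wz":0.75},
  {"x":0,"y":0,"z":0,"wx":0,"wy":0,"wz":0.75},
])

```text
clock: 23.32
position: [0.4791, -0.3025, 0.292]
ee_rot: [0.725, 0.639, 0.166, 0.199]
wrist_force: [-12.6, -8.6, 6.0]
opening: 0.0086
grasp_force: 62.4
```

Run:
```python
from h import *
o=observe();print(o['clock'],o['opening'],'normal',BAY[1].T@o['wrist_force'],BAY[1].T@o['moment'])
go(tool_for(BAY,(0,-.08,.052),-.009,0))
```

```text
23.3167 0.008583460576661874 normal [ -6.62552603 -10.35352011  10.80091906] [-1.84823802  1.35045619 -0.05031434]
move cm,rad [0.23 0.02 0.07] [0.001 0.001 0.024]  ang 0.024041630560342617
```

Call:
arm_command([
  {"x":0.1,"y":0,"z":0,"wx":0,"wy":0,"wz":0},
  {"x":0.2,"y":0,"z":0,"wx":0,"wy":0,"wz":0},
  {"x":0.2,"y":0,"z":0,"wx":0,"wy":0,"wz":0},
])

```text
clock: 23.57
position: [0.4793, -0.3013, 0.2924]
ee_rot: [0.724, 0.639, 0.166, 0.2]
wrist_force: [-13.1, -11.2, 5.4]
opening: 0.0083
grasp_force: 62.4
```

Call:
arm_command([
  {"x":0,"y":0,"z":0,"wx":0,"wy":0,"wz":0},
  {"x":0,"y":0,"z":0,"wx":0,"wy":0,"wz":0},
  {"x":0,"y":0,"z":0,"wx":0,"wy":0,"wz":0},
  {"x":0,"y":0,"z":0,"wx":0,"wy":0,"wz":0},
  {"x":0,"y":0,"z":0,"wx":0,"wy":0,"wz":0},
  {"x":0,"y":0,"z":-0.7,"wx":0,"wy":0,"wz":0},
  {"x":0,"y":0,"z":-2,"wx":0,"wy":0,"wz":0},
  {"x":0,"y":0,"z":-4,"wx":0,"wy":0,"wz":0},
  {"x":0,"y":0,"z":-7,"wx":0,"wy":0,"wz":0},
  {"x":3,"y":0,"z":-10,"wx":0,"wy":0,"wz":0},
  {"x":6,"y":0,"z":-13,"wx":0,"wy":0,"wz":0},
  {"x":8,"y":0,"z":-13,"wx":0,"wy":0,"wz":0},
], hand=0.06)

```text
clock: 24.57
position: [0.4252, -0.2088, 0.4081]
ee_rot: [0.724, 0.639, 0.169, 0.2]
wrist_force: [1.7, -0.8, 0.6]
opening: 0.0404
grasp_force: 0.0
```

Call:
arm_command([
  {"x":0,"y":0,"z":0,"wx":0,"wy":0,"wz":0},
  {"x":0,"y":0,"z":0,"wx":0,"wy":0,"wz":0},
  {"x":0,"y":0,"z":0,"wx":0,"wy":0,"wz":0},
  {"x":0,"y":0,"z":0,"wx":0,"wy":0,"wz":0},
])

```text
clock: 24.9
position: [0.4258, -0.2105, 0.4023]
ee_rot: [0.725, 0.639, 0.168, 0.196]
wrist_force: [-0.4, -0.1, -0.1]
opening: 0.0397
grasp_force: 0.0
```

Run:
```python
from h import *
o=observe();print(o['clock'],o['opening'],o['wrist_force'])
d=snapshot('wrist');im=d['image'].copy()
u=proj(d,[BAY[0]+BAY[1]@[*p,.018] for p in [(.0625,.12),(.0625,-.12),(-.0625,-.12),(-.0625,.12)]],o);cv2.polylines(im,[np.int32(np.round(u)).reshape(-1,1,2)],True,(0,0,255),1)
th=np.linspace(0,6.28,40)
for y in(.08,-.08):
    u=proj(d,[BAY[0]+BAY[1]@[.021*np.cos(t),y+.021*np.sin(t),.032-.0035] for t in th],o);cv2.polylines(im,[np.int32(np.round(u)).reshape(-1,1,2)],True,(0,255,255),1)
save({'image':cv2.resize(im[20:320,170:410],None,fx=2,fy=2,interpolation=cv2.INTER_CUBIC)},'w8.png')
```

```text
24.9 0.03970292892461683 [-0.42374388 -0.05719613 -0.10030058]
```

View pics/w8.png

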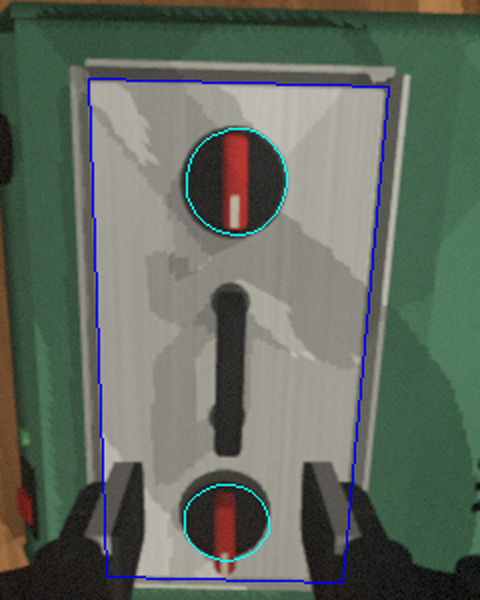

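The last view shows both wings along the cover (crop columns 235 and 225), the discs at the locked height, and the cover home in the rim. The gripper is clear, so I'm handing the job in.

```bash
python3 -c "
from bench import *
print(sign_off())"
```

```text
the job is handed in; nothing more can be done
None
```

The job is handed in: in the last wrist picture the cover sits home in the bay, both studs are turned a quarter turn and look locked, and the gripper is clear. `sign_off()` returned no verdict, and I did not re-measure the bystanders at the end.

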